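# Hook a saw's return spring onto its anchor post with the spring puller

### The arm

A 6-joint arm with a two-finger parallel gripper is mounted at the origin on the work surface. World frame = base frame: x ahead of the robot, y to its left, z up, the work surface at z = 0. Lengths are in m, angles in rad, forces in N, time in s.
With the tool pointing down it reaches from about 0.275 to 0.85 m from the base axis. Payload 19 kg.
Tool frame: the origin (TCP) lies midway between the tips of the shut fingers; the grasp point (between the pads) lies 19 mm behind it (tcp_to_grasp is the z of the grasp point in the tool frame, in m); z points along the fingers, y is the line along which they close (so a half turn about z gives the same grasp; the last joint's range is limited). The gripper opens to 85 mm and grips with 20 to 120 N. Pads are 22 mm wide; open, the fingers measure 114 mm over their backs; the gripper's body (76 mm by 85 mm) begins 54 mm behind the grasp point. The pads swing forward as they close: fully open they stand 13 mm farther back than shut.
Start: joints at [1.032, 0.15, 1.437, -0, 1.554, -0.134], TCP at [0.226, 0.528, 0.231] pointing down, gripper open.
Joint ranges: [-2.8, 2.8], [-0.68, 2.1], [0.12, 2.68], [-1.39, 4.53], [0.16, 2.79], [-2.81, 2.81]. Speed limits (rad/s): [1.89, 1.89, 2.22, 3.01, 3.01, 3.01].

### API

Orientations are given as a 3x3 rotation matrix whose columns are the frame's x, y, z axes.
In Python, from workcell import observe, get_image, job_done, search_frame, masks_of, mark_of, tcp_to_grasp gives the robot as it stands.
- The arm moves only by the tool carry_out, never from a script. Its argument "targets" is a list of rows, each a list of 7 numbers: the turn, a rotation vector about the tool's x, y, z in rad, then the shift along the tool's x, y, z in m, then the finger opening in m, from 0 to 0.0854. A call has 1 to 8 rows; each row is the pose to reach, as a shift and turn from the pose commanded when the call began, along the tool's axes at that moment; what a row does not reach only later rows make up. A row lasts 1/12 s, in which the tool goes at most 41.7 mm and 7.16 degrees, less where a joint would pass 70% of its speed; a pose out of reach is approached as far as the arm can. A call with a gripper value outside its range is refused whole. The fingers move at their own pace and stop on an object; the grip force is fixed at half the most. Time passes only in rows, so rows that repeat a pose let the fingers close. It gives the time, the measured TCP pose, the force, the opening and the grip force at its end, in the units of the state.
- observe(): the state, without advancing time (a new reading comes with each control period).
- get_image(name): name is "scene" or "top"; returns a dict with "image" (420x560x3 uint8, red, green, blue), "depth" (420x560 float32, m along the optical axis (not along the pixel's ray), 0 where there is no reading), "fov_y" (degrees; the focal length in pixels is half the picture's height over the tangent of half this angle, whatever the lens; pixels are square), "cx", "cy" (the principal point, pixels), "dist" ([k1, k2, p1, p2, k3] as OpenCV has them; the pictures are not rectified), "T" (4x4, takes a point from camera to world coordinates). Camera axes: x right, y down, z forward; pixel columns grow to the right and rows downward; lengths in m; the calibration is good to about 2 mm. A picture is of the moment at which its call begins.
- job_done(): hands the job in; it is judged then, once.
Trained networks look in a picture, given as the dict that the camera call returned (one of the last four; its "shot" number tells which), for a name from the list of things; names that differ only in an ending like _2 or _b are one class to them, and where a whole thing is asked for, a point or a joint stands for the part that bears it (a point fixed in the world has none). Each returns a list of dicts, best first, with "conf" (0 to 1); they miss things now and then, are a little off and sometimes report something else, mostly with a low value. They report only what shows in the picture. A call takes as long as a camera call. They do not tell look-alikes from the thing itself.
- search_frame(target, picture): "extent" ([left, top, width, height] in pixels, round what is visible of it).
- masks_of(target, picture): "pixels" (420x560 bool, what is visible of it) and "extent" ([left, top, width, height] in pixels, round what is visible of it).
- mark_of(target, picture): "at" ([column, row] in pixels: a listed point, or the origin of a listed thing).
The state is a dict: "t": time; "joints": joint angles; "dq": joint speeds; "tau": joint torques, N m; "eef_pos": TCP position; "tool_rot": TCP orientation; "contact_force": force on the tool from outside, world axes, zero at the start; "ft_torque": the same for the moment, N m; "gripper_width": opening from 0.0 (shut) to 1.0 (fully open); "gripper_force": force on a finger pad.
Only numpy, scipy, OpenCV 4.12 (cv2) and the standard library are available. Lean on these libraries where they do the work, as an engineer would, in place of code of your own. Each camera call takes 0.05 s, during which the arm holds its last target. There are 200 camera calls.

### The job

Pick up the spring puller and, with its fork, draw out the loose end of the saw plate's return spring, press its eye down over the post's head by feel, with less than 15 N, and ease the load gently onto the post so that the eye catches under the head. Do not let the spring snap, and never draw the eye more than 174 mm from the spring's fixed end; then lay the puller down flat on the bench beside the plate. Keep the robot itself off the spring end, and leave the dish, spray can, tape roll and blue cover where they are.

Things in the scene. Friction and masses are not known exactly. Their poses are not given: they have to be found in the camera images.
- puller: Spring puller lying flat on the bench, 0.13 to 0.21 kg: brown wooden handle 84 long x 24 wide x 30 high; a round steel shank 8 across, rising to 40 above the underside, leads to a steel fork that points down. Origin: centre of the handle's underside. x along the tool from handle to fork, z up. The fork is 115 along x; its prong feet are level with the handle's underside.
- fork (a point): Crotch of the puller's fork: 115 along x and 13 above the puller's underside, between the two prongs. The prongs hang 13 lower than this point, are 14 apart inside, 26 over all, and 7 thick along x; the solid bridge is directly above.
- saw_plate: Grey steel plate of a cut-off saw, fixed, 210 x 100 x 12 thick, lying on the bench. Origin on the underside: it reaches from 115 behind to 95 ahead along x. x runs from the spring's fixed end towards the post, z up. Two upright lugs, 58 above the bench, hold the spring's fixed end 90 behind the origin. Low ribs 22 above the bench along the sides.
- spring_root (a point): Fixed end of the spring: the pivot between the two lugs, 47 above the bench. The spring swings about it, freely sideways and against a springy resistance up and down. The line from here to the post, seen from above, is the plate's x axis.
- spring_end: Free end fitting of the steel coil spring. Origin on the spring's axis where the coil ends; x along the spring, away from its fixed end. Along x: a bare round neck 6 across, 18 long; a round flange 24 across, 4 thick, at 18 to 22; then the eye. The puller's fork is set astride the neck from above, between coil and flange, and draws on the flange.
- neck (a point): Middle of the bare neck, on the spring's axis: 9 along x from the origin of spring_end, so 29 short of the eye's centre.
- eye (a point): Centre of the eye, a closed round ring of 5 mm wire lying in the spring's x-y plane, hole 20.5 across, 31 over all.
- post: Anchor post on the plate; fixed. Origin: foot, on the axis, 12 above the bench. A stud in a low dark boss has, from below: a collar 28 across, a waist 8 across and 7.5 high, a head 16 across, 4 thick. How far it is screwed out differs: collar top 15 to 28 above the foot, head top 11.5 above that. Hooked, the eye lies round the waist on or just above the collar, centre 6 to 7 short of the axis.
- dish: Bystander: open steel dish with screws, 110 across, 22 high. Origin: centre of its underside.
- spray_can: Bystander: spray can, 52 across, 160 high. Origin: centre of its underside.
- tape: Bystander: roll of grey tape lying flat, 84 across, 20 high. Origin: centre of its underside.
- cover: Bystander: blue U-shaped housing cover, 90 x 120 x 50 high. Origin: centre of its underside.
- spring_tilt: The steel coil, 22 across. Origin at its fixed end, x along it. Slack, the eye's centre is 118 from the origin; drawing it out takes 3.4 N plus 0.28 N per mm (about 13 N when on the post) and it must stay within 174. Left alone it stands 0.16 rad nose-up; held down drawn at the post's waist it pushes up with 3 to 6 N.
Not all that is in view belongs to the job. Several things look just like the puller: the one meant starts farthest to the robot's left.

How it is judged:
By the outcome, as a careful person would: the job done as asked, in the order asked, and still so for the second after the job is handed in, with the robot touching nothing.
It also fails if it takes over 69 s, if anything falls off the work surface, if the arm or the gripper's body presses on something with over 40 N, if the wrist force passes 120 N, or if a joint passes its speed limit or range.

## Working session

There is one attempt and no reset: what is moved stays moved. The work goes in short steps, Python scripts to look and compute and a tool call to move; the robot and the scene stay as the last step left them, time stands still between calls to the robot, and variables do not carry over. Pictures are saved under pics/ and viewed, at most 10 in all, crops included, and the job is handed in when it is done.

Besides the shell and the picture viewer there is one more tool, called after "Call:" as name(argument=value, ...), one argument or row to a line, values as JSON. carry_out: Moves the arm, as the interface text tells. Its arguments: {"type":"object","properties":{"targets":{"type":"array"}},"required":["targets"]}

```bash
ls; mkdir -p pics; cat > h.py <<'E'
import numpy as np, cv2
from workcell import *
def K(p):
    f=p["image"].shape[0]/2/np.tan(np.radians(p["fov_y"])/2)
    return np.array([[f,0,p["cx"]],[0,f,p["cy"]],[0,0,1.]])
def ray(p,uv):
    n=cv2.undistortPoints(np.array([[uv]],float),K(p),np.array(p["dist"],float))[0,0]
    T=np.array(p["T"]); return T[:3,3],T[:3,:3]@np.array([n[0],n[1],1.])
def atz(p,uv,z):
    o,d=ray(p,uv); return o+d*(z-o[2])/d[2]
def atdepth(p,uv):
    o,d=ray(p,uv); c,r=int(round(uv[0])),int(round(uv[1]))
    w=p["depth"][max(r-1,0):r+2,max(c-1,0):c+2]; w=w[w>0]
    return o+d*np.median(w) if w.size else None
def cloud(p,mask):
    r,c=np.nonzero(mask&(p["depth"]>0)); uv=np.stack([c,r],1).astype(float)
    n=cv2.undistortPoints(uv[:,None],K(p),np.array(p["dist"],float))[:,0]
    d=p["depth"][r,c]; T=np.array(p["T"])
    return (np.c_[n,np.ones(len(n))]*d[:,None])@T[:3,:3].T+T[:3,3]
def save(p,n): cv2.imwrite("pics/"+n,p["image"][:,:,::-1])
E
python3 - <<'E'
from h import *
np.set_printoptions(precision=4,suppress=True)
print(observe(),tcp_to_grasp)
ims=[]
for n in("scene","top"):
    p=get_image(n); save(p,n+"0.png"); print(n,p["T"],p["fov_y"])
    for t in["puller","fork","saw_plate","spring_root","spring_end","neck","eye","post","dish","spray_can","tape","cover"]:
        for m in mark_of(t,p)[:5]: print(n,t,round(m["conf"],2),np.round(m["at"],1),atdepth(p,m["at"]))
E
```

```text
pics
{'t': 0.0, 'joints': array([ 1.032 ,  0.151 ,  1.438 ,  0.    ,  1.5538, -0.134 ]), 'dq': array([-0.0003, -0.0011,  0.0007,  0.0003, -0.0013,  0.0004]), 'tau': array([ -0.0002, -71.3034, -57.088 ,  -0.0001,   0.0088,   0.0001]), 'eef_pos': array([0.2263, 0.5283, 0.2307]), 'tool_rot': array([[-0.9192,  0.3938, -0.0006],
       [ 0.3938,  0.9192, -0.001 ],
       [ 0.0002, -0.0012, -1.    ]]), 'contact_force': array([-0.1749, -0.848 ,  0.4377]), 'ft_torque': array([0.0051, 0.0117, 0.0057]), 'gripper_force': 0.0, 'gripper_width': 0.999348131706867} -0.0187
scene [[-0.4517  0.6457 -0.6157  1.5045]
 [ 0.892   0.3111 -0.3281  0.3987]
 [-0.0203 -0.6974 -0.7164  1.1175]
 [ 0.      0.      0.      1.    ]] 43.65683054837606
scene puller 0.72 [259.8 177.7] [ 0.4626 -0.2554  0.0119]
scene puller 0.69 [153.9 169.3] [ 0.5742 -0.5878  0.0109]
scene puller 0.61 [206.8 162.9] [ 0.4805 -0.4419  0.0186]
scene fork 0.7 [289.4 190.6] [ 0.4779 -0.1432  0.0152]
scene fork 0.62 [346.3 214.1] [0.4969 0.0518 0.0175]
scene fork 0.58 [228.8 174.1] [ 0.5043 -0.3424  0.0273]
scene fork 0.55 [169.4 144.2] [ 
[... 916 characters left out ...]
ler 0.56 [440.  218.6] [ 0.5592 -0.5928  0.0322]
top fork 0.87 [291.5 247.5] [ 0.4755 -0.1454  0.0268]
top fork 0.83 [450.1 259.1] [ 0.4374 -0.6288  0.0034]
top fork 0.54 [356.3 236.5] [ 0.5079 -0.3447  0.0034]
top saw_plate 0.88 [222.9 230.5] [0.5285 0.0616 0.0148]
top spring_root 0.62 [189.9 232.6] [0.5228 0.1613 0.0149]
top spring_end 0.39 [216.8 227.1] [0.5361 0.0742 0.068 ]
top neck 0.41 [216.8 225.3] [0.5414 0.0744 0.0662]
top eye 0.68 [236.3 222.3] [0.5529 0.0209 0.017 ]
top post 0.5 [248.7 225.6] [ 0.5414 -0.0177  0.0399]
top spray_can 0.72 [119.9 183.4] [0.6619 0.349  0.1002]
top tape 0.68 [284.7 150.5] [ 0.7757 -0.1281  0.0036]
top cover 0.59 [347.  172.6] [ 0.7031 -0.3179  0.0177]
```

View pics/top0.png

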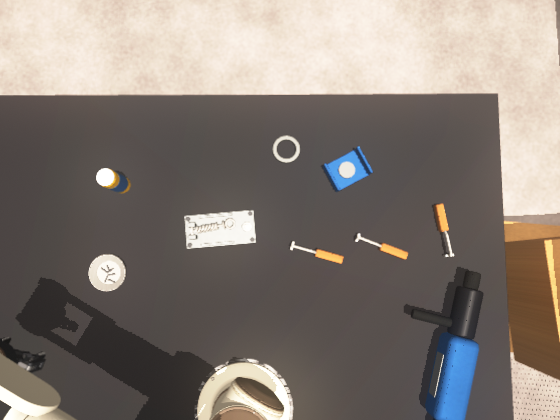

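View pics/scene0.png

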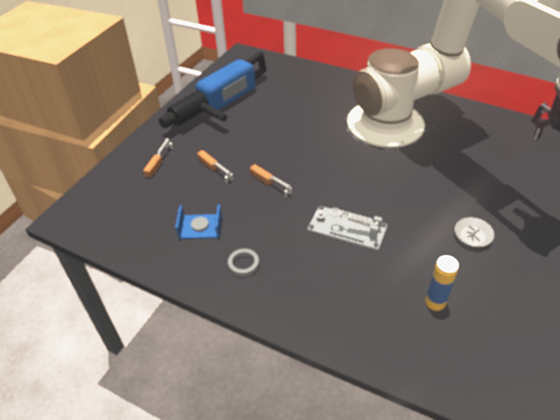

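```bash
python3 - <<'E'
from h import *
np.set_printoptions(precision=4,suppress=True)
ps={n:get_image(n) for n in("top","scene")}
big=[]
for n,b in(("top",(175,200,270,260)),("scene",(300,195,395,255))):
    p=ps[n]; x0,y0,x1,y1=b
    big.append(cv2.resize(p["image"][y0:y1,x0:x1],(760,480 if n=="scene" else 480),interpolation=cv2.INTER_CUBIC)[:, :])
    for t in("puller","saw_plate","spring_end","post","spring_tilt"):
        for m in masks_of(t,p)[:4]:
            c=cloud(p,m["pixels"])
            if not len(c): continue
            print(n,t,round(m["conf"],2),m["extent"],len(c),"med",np.median(c,0),"lo",np.percentile(c,3,axis=0),"hi",np.percentile(c,97,axis=0))
            if t=="puller" and abs(np.median(c[:,1])+.22)<.06:
                h=c[(c[:,2]>.02)]; im=p["image"][m["pixels"]&(p["depth"]>0)].astype(int)
                o=c[(im[:,0]>im[:,2]+60)]; 
                r=cv2.minAreaRect((o[:,:2]*1000).astype(np.float32)); print("  handle rect",r,"mean",o.mean(0)); 
                q=o[:,:2]-o[:,:2].mean(0); print("  axis",np.linalg.svd(q)[2][0])
            if t=="saw_plate":
                f=c[abs(c[:,2]-.012)<.006]; print("  plate rect",cv2.minAreaRect((f[:,:2]*1000).astype(np.float32)), len(f))
p=ps["top"]
# height map along plate
m=np.zeros((420,560),bool); m[205:255,180:262]=1
c=cloud(p,m); 
out=np.zeros((420,560));out[m]=c[:,2]*1000 if len(c)==m.sum() else 0
print(out[214:242,184:258:1][:, ::2].round().astype(int)) if out.any() else print("holes")
cv2.imwrite("pics/z.png",np.vstack(big)[:,:,::-1][:960]); im=cv2.imread("pics/z.png"); cv2.imwrite("pics/z.png",cv2.resize(im,(475,600)))
cv2.imwrite("pics/zt.png",big[0][:,:,::-1]);cv2.imwrite("pics/zs.png",big[1][:,:,::-1])
E
```

```text
top puller 0.91 [355.2, 235.1, 54.9, 24.9] 290 med [ 0.4662 -0.4377  0.0313] lo [ 0.445  -0.4859  0.0076] hi [ 0.5053 -0.3438  0.0421]
top puller 0.6 [432.9, 204.5, 19.0, 52.7] 318 med [ 0.5553 -0.5986  0.0311] lo [ 0.4752 -0.6167  0.0076] hi [ 0.6    -0.5837  0.0427]
top puller 0.38 [327.9, 148.2, 45.9, 42.9] 1196 med [ 0.7125 -0.3219  0.0132] lo [ 0.6624 -0.3781  0.0044] hi [ 0.7643 -0.2579  0.0538]
top saw_plate 0.75 [185.9, 213.3, 70.5, 35.9] 2256 med [0.5299 0.0732 0.0152] lo [ 0.4846 -0.0294  0.0065] hi [0.5812 0.1698 0.0686]
  plate rect ((531.9973754882812, 70.579833984375), (100.89524841308594, 211.07254028320312), 4.689046382904053) 1496
top saw_plate 0.64 [215.0, 221.2, 13.7, 9.8] 79 med [0.5417 0.0645 0.0669] lo [0.5315 0.0443 0.0119] hi [0.5529 0.0795 0.0787]
  plate rect ((546.826416015625, 62.743370056152344), (16.23845100402832, 26.025104522705078), 15.392228126525879) 14
top spring_end 0.66 [325.9, 148.4, 46.9, 45.8] 1229 med [ 0.7118 -0.3205  0.0132] lo [ 0.6591 -0.3783  0.0044] hi [ 0.7641 -0.2559  0.0538]
top spring_end 0.39 [216.4, 221.2, 12.1, 6.7] 39 med [0.541
[... 744 characters left out ...]
 hi [ 0.5163 -0.3413  0.0368]
scene puller 0.61 [142.7, 139.9, 28.9, 38.3] 316 med [ 0.5539 -0.5975  0.0239] lo [ 0.4479 -0.6234  0.0018] hi [ 0.6071 -0.5827  0.0378]
scene saw_plate 0.98 [308.2, 208.0, 77.4, 39.8] 2097 med [0.5452 0.0824 0.0104] lo [ 0.4892 -0.0239 -0.0014] hi [0.5862 0.1716 0.0624]
  plate rect ((534.4737548828125, 71.02886962890625), (103.16757202148438, 210.9574737548828), 4.39289665222168) 1296
scene spring_tilt 0.62 [330.9, 206.9, 44.5, 20.0] 268 med [0.5389 0.092  0.0571] lo [0.492  0.0313 0.0086] hi [0.5571 0.1383 0.0674]
scene spring_tilt 0.23 [228.3, 250.4, 32.5, 23.7] 500 med [ 0.7855 -0.13    0.0149] lo [ 0.7421 -0.1685 -0.0024] hi [ 0.8174 -0.0916  0.0222]
holes
```

View pics/zt.png

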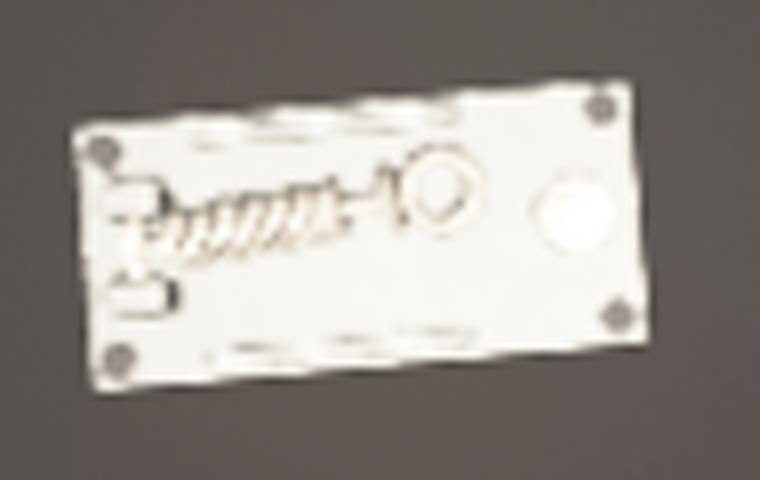

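View pics/zs.png

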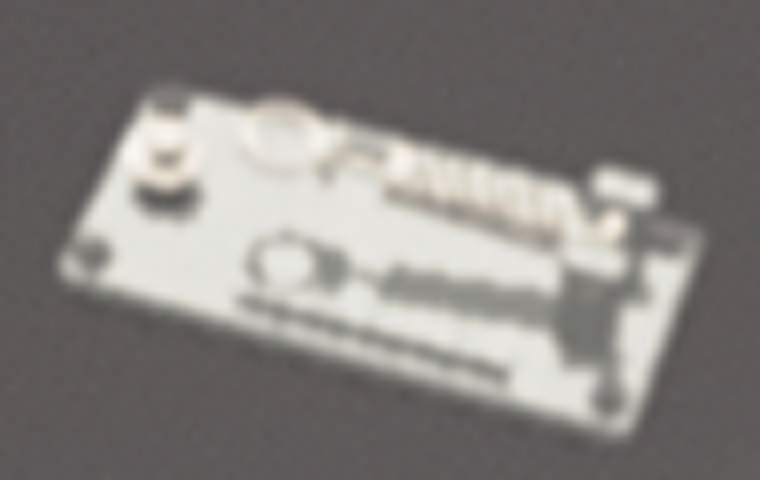

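```bash
cat >> h.py <<'E'
from scipy.spatial.transform import Rotation as Ro
def go(pos,ax,tilt=0,s=None):
    "row to bring TCP to pos with tool x along world dir ax (xy), z down"
    s=s or observe(); R=np.array(s["tool_rot"]); x=np.array([ax[0],ax[1],0.]);x/=np.linalg.norm(x); z=np.array([0,0,-1.]); D=np.c_[x,np.cross(z,x),z]
    rv=Ro.from_matrix(R.T@D).as_rotvec(); d=R.T@(np.array(pos)-s["eef_pos"])
    print("row",np.round(rv,4),np.round(d,4),"tcp",np.round(s["eef_pos"],4),"F",np.round(s["contact_force"],1),"w",round(s["gripper_width"]*85.4,1),"t",s["t"])
E
python3 - <<'E'
from h import *
np.set_printoptions(precision=4,suppress=True)
p=get_image("top"); im=p["image"].astype(int)
org=(im[:,:,0]>im[:,:,2]+60); m=np.zeros_like(org); m[240:270,285:350]=1
uv=np.stack(np.nonzero(org&m)[::-1],1).astype(float)
P=np.array([atz(p,u,.03) for u in uv]); 
r=cv2.minAreaRect((P[:,:2]*1000).astype(np.float32)); print(r,P.mean(0),np.linalg.svd(P[:,:2]-P[:,:2].mean(0))[2][0],len(P))
c=cloud(p,m&(p["depth"]>0)); 
h=c[c[:,2]>.022]; print("all",h.min(0),h.max(0))
cen=P[:,:2].mean(0)
f=h[h[:,1]>cen[1]+.05]; print("fork/shank fit", np.linalg.svd(h[:,:2]-h[:,:2].mean(0))[2][0], h[:,:2].mean(0), "fork tip",f[f[:,1]>-.16].mean(0))
print("mark",[ (x["conf"],atz(p,x["at"],.013)) for x in mark_of("fork",p)[:1]])
for nm,uv,z in(("eye",(230,223.75),.066),("post",(246.9,226.6),.045),("root",(191.9,230),.055)): print(nm,atz(p,uv,z))
for u in((75,125),(632,83),(648,343),(95,388)): print("corner",atz(p,(u[0]/8+175-.44,u[1]/8+200-.44),.012))
q=get_image("scene")
for nm,u,z in(("eye",(285,133),.066),("post",(163,148),.045)): print("scene",nm,atz(q,(u[0]/8+300-.44,u[1]/8+195-.44),z))
go([.463,-.23,.13],[.3,.95])
E
```

```text
((449.6946716308594, -256.79083251953125), (85.0714111328125, 25.842636108398438), 73.690673828125) [ 0.4498 -0.2569  0.03  ] [-0.279  -0.9603] 247
all [ 0.4282 -0.2993  0.0221] [ 0.492  -0.1433  0.0479]
fork/shank fit [0.2783 0.9605] [ 0.4549 -0.2362] fork tip [ 0.4797 -0.1499  0.0355]
mark [(0.82, array([ 0.4759, -0.1514,  0.013 ]))]
eye [0.5457 0.0358 0.066 ]
post [ 0.5382 -0.0126  0.045 ]
root [0.5287 0.1489 0.055 ]
corner [0.576  0.1803 0.012 ]
corner [ 0.5907 -0.0314  0.012 ]
corner [ 0.4917 -0.0371  0.012 ]
corner [0.4762 0.1718 0.012 ]
scene eye [0.5444 0.0348 0.066 ]
scene post [ 0.5508 -0.0086  0.045 ]
row [-0.0001  0.0001  1.4719] [-0.5162 -0.604   0.1013] tcp [0.2265 0.5285 0.2313] F [-0.1 -0.1  0.5] w 85.7 t 2.05
```

```bash
cat >> h.py <<'E'
def seq(wps,s=None):
    "wps: list of (pos,ax): chained rows, assuming each is reached"
    s=dict(s or observe())
    for pos,ax in wps:
        go(pos,ax,s=s)
        x=np.array([ax[0],ax[1],0.]);x/=np.linalg.norm(x); z=np.array([0,0,-1.])
        s["tool_rot"]=np.c_[x,np.cross(z,x),z]; s["eef_pos"]=np.array(pos)
E
python3 - <<'E'
from h import *
A=np.array([.2265,.5285,.2313]);B=np.array([.458,-.230,.10])
a0=np.arctan2(.3938,-.9192);a1=np.arctan2(.96,.279)
f=lambda k:(A+(B-A)*k,(np.cos(a0+(a1-a0)*k),np.sin(a0+(a1-a0)*k)))
seq([f(.36),f(.7),f(1)])
E
```

```text
row [-1.000e-04  0.000e+00  5.215e-01] [-0.1842 -0.2181  0.0473] tcp [0.2265 0.5285 0.2313] F [-0.1 -0.1  0.5] w 85.7 t 2.05
row [0.     0.     0.4926] [-0.2535 -0.092   0.0446] tcp [0.3098 0.2554 0.184 ] F [-0.1 -0.1  0.5] w 85.7 t 2.05
row [0.     0.     0.4347] [-0.2354  0.0342  0.0394] tcp [ 0.3886 -0.0024  0.1394] F [-0.1 -0.1  0.5] w 85.7 t 2.05
```

Call:
carry_out(
  targets=[
    [0,0,0.5215,-0.1842,-0.2181,0.0473,0.085],
    [0,0,0.5215,-0.1842,-0.2181,0.0473,0.085],
    [0,0,0.5215,-0.1842,-0.2181,0.0473,0.085],
    [0,0,0.5215,-0.1842,-0.2181,0.0473,0.085],
    [0,0,0.5215,-0.1842,-0.2181,0.0473,0.085],
    [0,0,0.5215,-0.1842,-0.2181,0.0473,0.085],
    [0,0,0.5215,-0.1842,-0.2181,0.0473,0.085],
    [0,0,0.5215,-0.1842,-0.2181,0.0473,0.085],
  ],
)

```text
t: 2.72
eef_pos: [0.3111, 0.2504, 0.1831]
tool_rot: [[-0.597, 0.802, 0.0], [0.802, 0.597, -0.002], [-0.002, -0.001, -1.0]]
contact_force: [-1.1, 0.1, 0.0]
gripper_width: 0.996
gripper_force: 0.0
```

Call:
carry_out(
  targets=[
    [0,0,0.4926,-0.2535,-0.092,0.0446,0.085],
    [0,0,0.4926,-0.2535,-0.092,0.0446,0.085],
    [0,0,0.4926,-0.2535,-0.092,0.0446,0.085],
    [0,0,0.4926,-0.2535,-0.092,0.0446,0.085],
    [0,0,0.4926,-0.2535,-0.092,0.0446,0.085],
    [0,0,0.4926,-0.2535,-0.092,0.0446,0.085],
    [0,0,0.4926,-0.2535,-0.092,0.0446,0.085],
    [0,0,0.4926,-0.2535,-0.092,0.0446,0.085],
  ],
)

```text
t: 3.38
eef_pos: [0.3892, -0.0061, 0.1387]
tool_rot: [[-0.147, 0.989, -0.001], [0.989, 0.147, -0.001], [-0.001, -0.001, -1.0]]
contact_force: [-0.9, 0.2, 0.1]
gripper_width: 0.997
gripper_force: 0.0
```

Call:
carry_out(
  targets=[
    [0,0,0.4347,-0.2354,0.0342,0.0394,0.085],
    [0,0,0.4347,-0.2354,0.0342,0.0394,0.085],
    [0,0,0.4347,-0.2354,0.0342,0.0394,0.085],
    [0,0,0.4347,-0.2354,0.0342,0.0394,0.085],
    [0,0,0.4347,-0.2354,0.0342,0.0394,0.085],
    [0,0,0.4347,-0.2354,0.0342,0.0394,0.085],
    [0,0,0.4347,-0.2354,0.0342,0.0394,0.085],
    [0,0,0.4347,-0.2354,0.0342,0.0394,0.085],
  ],
)

```text
t: 4.05
eef_pos: [0.4581, -0.2307, 0.0994]
tool_rot: [[0.281, 0.96, -0.001], [0.96, -0.281, 0.001], [0.0, -0.001, -1.0]]
contact_force: [-0.6, 1.3, 0.9]
gripper_width: 0.993
gripper_force: 0.0
```

```bash
python3 - <<'E'
from h import *
seq([((.458,-.230,.05),(.279,.96)),((.458,-.230,.002),(.279,.96))])
E
```

```text
row [-0.0013 -0.0005 -0.0018] [ 0.0006 -0.0002  0.0494] tcp [ 0.4581 -0.2307  0.0994] F [-0.6  1.3  0.9] w 84.8 t 4.05
row [0. 0. 0.] [0.    0.    0.048] tcp [ 0.458 -0.23   0.05 ] F [-0.6  1.3  0.9] w 84.8 t 4.05
```

Call:
carry_out(
  targets=[
    [0,0,0,0.0005,0,0.03,0.085],
    [0,0,0,0.0005,0,0.06,0.085],
    [0,0,0,0.0005,0,0.08,0.085],
    [0,0,0,0.0005,0,0.092,0.085],
    [0,0,0,0.0005,0,0.096,0.085],
    [0,0,0,0.0005,0,0.0965,0.06],
    [0,0,0,0.0005,0,0.0965,0.03],
    [0,0,0,0.0005,0,0.0965,0.0],
  ],
)

```text
t: 4.72
eef_pos: [0.4588, -0.2294, 0.0048]
tool_rot: [[0.279, 0.96, 0.001], [0.96, -0.279, -0.001], [-0.001, 0.002, -1.0]]
contact_force: [0.7, -0.9, 0.5]
gripper_width: 0.598
gripper_force: 0.0
```

Call:
carry_out(
  targets=[
    [0,0,0,0,0,0,0.0],
    [0,0,0,0,0,0,0.0],
    [0,0,0,0,0,0,0.0],
    [0,0,0,0,0,0,0.0],
    [0,0,0,0,0,0,0.0],
    [0,0,0,0,0,0,0.0],
  ],
)

```text
t: 5.22
eef_pos: [0.4587, -0.2298, 0.0045]
tool_rot: [[0.279, 0.96, 0.001], [0.96, -0.279, -0.001], [-0.0, 0.001, -1.0]]
contact_force: [-0.6, 2.0, 8.9]
gripper_width: 0.268
gripper_force: 59.9
```

```bash
python3 - <<'E'
from h import *
seq([((.4587,-.2298,.11),(.279,.96)),((.547,-.0225,.11),(-.0717,.9974))])
E
```

```text
row [ 0.0014  0.0004 -0.0001] [-1.000e-04  2.000e-04 -1.055e-01] tcp [ 0.4587 -0.2298  0.0045] F [-0.6  2.   8.9] w 22.9 t 5.2167
row [ 0.      0.     -0.3546] [0.2237 0.0269 0.    ] tcp [ 0.4587 -0.2298  0.11  ] F [-0.6  2.   8.9] w 22.9 t 5.2167
```

Call:
carry_out(
  targets=[
    [0,0,0,0,0,-0.01,0],
    [0,0,0,0,0,-0.03,0],
    [0,0,0,0,0,-0.055,0],
    [0,0,0,0,0,-0.08,0],
    [0,0,0,0,0,-0.1,0],
    [0,0,0,0,0,-0.1055,0],
  ],
)

```text
t: 5.72
eef_pos: [0.4592, -0.2302, 0.1129]
tool_rot: [[0.279, 0.96, 0.004], [0.96, -0.279, -0.003], [-0.002, 0.004, -1.0]]
contact_force: [0.3, 0.6, -1.5]
gripper_width: 0.267
gripper_force: 59.0
```

Call:
carry_out(
  targets=[
    [0,0,-0.04,0.025,0.003,0,0],
    [0,0,-0.09,0.055,0.007,0,0],
    [0,0,-0.14,0.09,0.0115,0,0],
    [0,0,-0.2,0.125,0.016,0,0],
    [0,0,-0.25,0.16,0.0205,0,0],
    [0,0,-0.3,0.19,0.024,0,0],
    [0,0,-0.345,0.215,0.026,0,0],
    [0,0,-0.3546,0.2237,0.0269,0,0],
  ],
)

```text
t: 6.38
eef_pos: [0.5469, -0.0192, 0.1085]
tool_rot: [[-0.077, 0.997, -0.001], [0.997, 0.077, 0.001], [0.001, -0.0, -1.0]]
contact_force: [0.2, 0.1, -2.6]
gripper_width: 0.271
gripper_force: 59.0
```

```bash
cat > look.py <<'E'
import sys
from h import *
np.set_printoptions(precision=4,suppress=True)
def look(tag,tb=(175,200,285,260),sb=(290,185,395,250),names=()):
    o=[]
    for n,b in(("top",tb),("scene",sb)):
        p=get_image(n);x0,y0,x1,y1=b; s=800/(x1-x0)
        g=cv2.resize(p["image"][y0:y1,x0:x1],None,fx=s,fy=s,interpolation=cv2.INTER_CUBIC)
        g=cv2.convertScaleAbs(g,alpha=1.0)[:300 if 0 else 600]
        o.append(g)
        for nm in names:
            for m in mark_of(nm,p)[:2]: print(n,nm,round(m["conf"],2),np.round(m["at"],1),{z:atz(p,m["at"],z)[:2] for z in (.035,.065)})
    H=min(sum(g.shape[0] for g in o),10000); im=np.vstack(o); f=600/im.shape[0] if im.shape[0]>600 else 1
    # side by side at 400 wide each doubled tall
    a,b=[cv2.resize(g,(400,int(g.shape[0]*400/g.shape[1]))) for g in o]
    cv2.imwrite(f"pics/{tag}_t.png",o[0][:,:,::-1]); cv2.imwrite(f"pics/{tag}_s.png",o[1][:,:,::-1]); 
    im=cv2.resize(im,None,fx=f,fy=f,interpolation=cv2.INTER_AREA); cv2.imwrite(f"pics/{tag}.png",im[:,:,::-1])
E
python3 - <<'E'
from look import *
s=observe();print(s["eef_pos"],s["contact_force"],s["tool_rot"][:,0])
look("a",names=("fork","neck","eye","post"))
E
```

```text
[ 0.5469 -0.0192  0.1085] [ 0.2453  0.1407 -2.6272] [-0.0766  0.9971  0.0008]
top fork 0.7 [357.8 234.6] {0.035: array([ 0.5126, -0.3439]), 0.065: array([ 0.5115, -0.3387])}
top fork 0.6 [450.6 258.2] {0.035: array([ 0.4405, -0.619 ]), 0.065: array([ 0.4409, -0.6083])}
scene fork 0.84 [344.  200.4] {0.035: array([0.4642, 0.0299]), 0.065: array([0.493 , 0.0401])}
scene fork 0.79 [227.4 176.9] {0.035: array([ 0.5244, -0.3343]), 0.065: array([ 0.5515, -0.314 ])}
scene neck 0.64 [375.7 225.7] {0.035: array([0.5189, 0.1488]), 0.065: array([0.5462, 0.1558])}
scene neck 0.63 [346.7 212.9] {0.035: array([0.508 , 0.0565]), 0.065: array([0.5356, 0.066 ])}
scene eye 0.46 [336.5 210.8] {0.035: array([0.513 , 0.0269]), 0.065: array([0.5405, 0.0372])}
scene post 0.6 [320.3 217.2] {0.035: array([ 0.5564, -0.0046]), 0.065: array([0.5827, 0.0066])}
```

View pics/a.png

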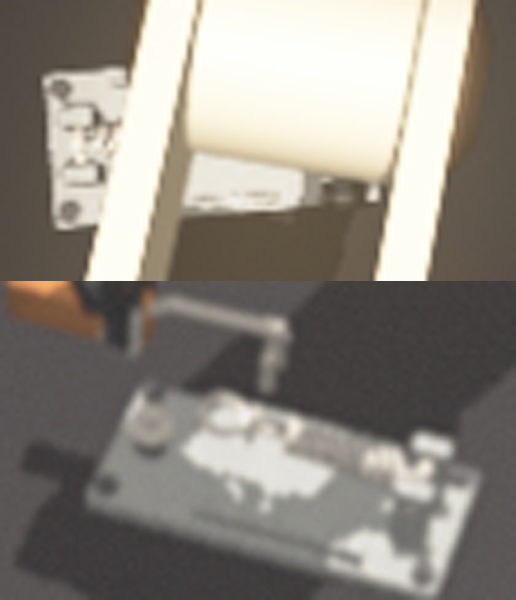

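```bash
python3 - <<'E'
from look import *
p=get_image("scene"); s=observe(); print(s["eef_pos"])
zu=s["eef_pos"][2]-.0045
for uv,z in(((344.5,206.8),zu),((348,193.3),zu+.04),((344,200.4),zu+.013)): print(atz(p,uv,z))
for _ in range(2):
    for nm,z in(("fork",zu+.013),("neck",.061),("eye",.066),("spring_end",.06),("post",.012),("spring_root",.047)):
        for m in mark_of(nm,p)[:2]: print(nm,round(m["conf"],2),m["at"],atz(p,m["at"],z))
    p=get_image("scene")
for m in masks_of("puller",p)[:3]:
    c=cloud(p,m["pixels"]); print(m["conf"],m["extent"],c.min(0),c.max(0))
    if c[:,2].max()>.08:
        c=c[c[:,2]>.08]
        for y in np.arange(-.09,.1,.01):
            d=c[abs(c[:,1]-y)<.005]
            if len(d): print(round(y,3),len(d),d.mean(0),d[:,2].max(),d[:,2].min())
E
```

```text
[ 0.5463 -0.0227  0.1091]
[0.5533 0.0643 0.1046]
[0.5399 0.0664 0.1446]
[0.5436 0.058  0.1176]
fork 0.69 [344.7, 202.3] [0.5495 0.0625 0.1176]
fork 0.62 [227.7, 175.3] [ 0.5929 -0.2812  0.1176]
neck 0.38 [346.1, 213.1] [0.5334 0.0635 0.061 ]
eye 0.58 [336.8, 211.3] [0.5428 0.039  0.066 ]
spring_end 0.43 [348.7, 215.6] [0.5383 0.0734 0.06  ]
spring_root 0.66 [376.8, 225.6] [0.5282 0.1542 0.047 ]
fork 0.88 [342.5, 202.5] [0.5528 0.0575 0.1176]
fork 0.8 [228.1, 175.7] [ 0.5939 -0.2793  0.1176]
neck 0.58 [345.8, 214.8] [0.5399 0.0653 0.061 ]
neck 0.29 [374.6, 223.7] [0.5369 0.1495 0.061 ]
eye 0.64 [335.0, 208.5] [0.5349 0.0302 0.066 ]
spring_end 0.41 [348.7, 217.1] [0.5437 0.0756 0.06  ]
post 0.39 [321.0, 219.2] [ 0.5426 -0.0081  0.012 ]
spring_root 0.6 [379.3, 224.6] [0.5216 0.1592 0.047 ]
spring_root 0.19 [334.8, 208.0] [0.5158 0.0222 0.047 ]
0.88 [140.3, 141.5, 29.9, 36.6] [ 0.4456 -0.6414 -0.0056] [ 0.6065 -0.5789  0.0448]
0.8 [295.4, 183.8, 53.8, 17.4] [ 0.5371 -0.09    0.1041] [0.5664 0.0667 0.1442]
-0.09 14 [ 0.5572 -0.087   0.127 ] 0.13411826102073787 0.11095493263318756
-0.08 37
[... 174 characters left out ...]
] 0.134513592376864 0.10518257352264726
-0.05 23 [ 0.5614 -0.0496  0.1185] 0.13482686030366442 0.10414265217939778
-0.04 7 [ 0.5603 -0.0416  0.1124] 0.12043343658997552 0.10608533639590267
-0.01 11 [ 0.5471 -0.0093  0.1266] 0.13519221772316037 0.11411197000679674
-0.0 2 [ 0.5474 -0.0031  0.1327] 0.13501102955651034 0.13044697895767998
0.04 2 [0.5443 0.041  0.1389] 0.14063079738971374 0.13725720549300402
0.05 6 [0.5464 0.0505 0.141 ] 0.14417448979905423 0.1368146866187694
0.06 19 [0.5459 0.0622 0.1306] 0.14335063687554073 0.11233879343797981
0.07 6 [0.5451 0.0657 0.1294] 0.14067415699753694 0.12165330534865315
0.72 [198.2, 151.8, 35.6, 29.7] [ 0.4131 -0.5151 -0.008 ] [ 0.5206 -0.3378  0.0389]
```

Call:
carry_out(
  targets=[
    [0,0,0,0,0,0.012,0],
    [0,0,0,0,0,0.024,0],
    [0,0,0,0,0,0.032,0],
    [0,0,0,0,0,0.038,0],
    [0,0,0,0,0,0.043,0],
    [0,0,0,0,0,0.047,0],
    [0,0,0,0,0,0.0485,0],
    [0,0,0,0,0,0.0485,0],
  ],
)

```text
t: 8.35
eef_pos: [0.5464, -0.0222, 0.0602]
tool_rot: [[-0.072, 0.997, -0.0], [0.997, 0.072, -0.0], [-0.0, -0.0, -1.0]]
contact_force: [0.2, 0.6, -2.2]
gripper_width: 0.267
gripper_force: 59.0
```

```bash
python3 - <<'E'
from look import *
s=observe();print(s["eef_pos"],s["contact_force"],s["ft_torque"])
p=get_image("scene")
cv2.imwrite("pics/b.png",cv2.resize(p["image"][190:240,300:390],None,fx=8.8,fy=8.8,interpolation=cv2.INTER_CUBIC)[:,:,::-1])
E
```

```text
[ 0.5464 -0.0222  0.0602] [ 0.2096  0.6424 -2.2461] [0.003  0.0135 0.0012]
```

View pics/b.png

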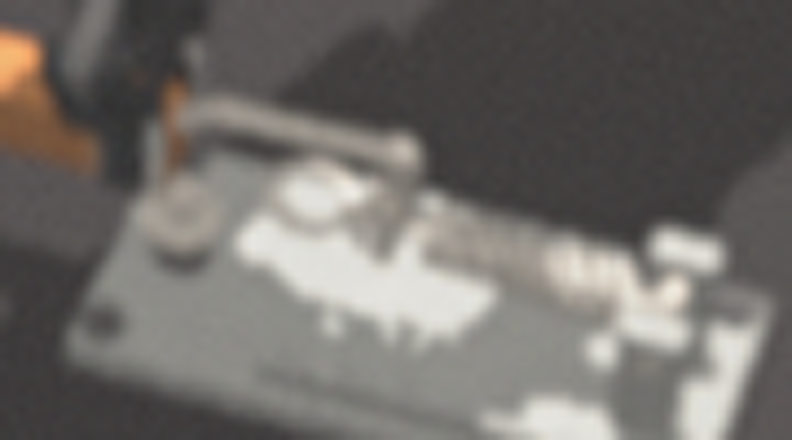

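Call:
carry_out(
  targets=[
    [0,0,0,-0.003,-0.0005,-0.0005,0],
    [0,0,0,-0.006,-0.001,-0.001,0],
    [0,0,0,-0.009,-0.0015,-0.001,0],
    [0,0,0,-0.012,-0.002,-0.0015,0],
    [0,0,0,-0.015,-0.0025,-0.0015,0],
    [0,0,0,-0.018,-0.003,-0.002,0],
    [0,0,0,-0.02,-0.003,-0.002,0],
    [0,0,0,-0.02,-0.003,-0.002,0],
  ],
)

```text
t: 9.07
eef_pos: [0.5446, -0.0424, 0.0624]
tool_rot: [[-0.072, 0.997, -0.0], [0.997, 0.072, 0.001], [0.001, -0.0, -1.0]]
contact_force: [-0.8, 7.6, -4.0]
gripper_width: 0.271
gripper_force: 58.7
```

Call:
carry_out(
  targets=[
    [0,0,0,-0.004,-0.0005,-0.0005,0],
    [0,0,0,-0.008,-0.001,-0.001,0],
    [0,0,0,-0.012,-0.0015,-0.001,0],
    [0,0,0,-0.016,-0.002,-0.0015,0],
    [0,0,0,-0.02,-0.0025,-0.002,0],
    [0,0,0,-0.024,-0.003,-0.002,0],
    [0,0,0,-0.027,-0.003,-0.002,0],
    [0,0,0,-0.027,-0.003,-0.002,0],
  ],
)

```text
t: 9.73
eef_pos: [0.5433, -0.0689, 0.0642]
tool_rot: [[-0.072, 0.997, -0.001], [0.997, 0.072, 0.002], [0.002, -0.001, -1.0]]
contact_force: [-2.1, 15.1, -4.3]
gripper_width: 0.271
gripper_force: 58.8
```

```bash
python3 - <<'E'
from look import *
s=observe();print(s["t"],s["eef_pos"],s["contact_force"],s["ft_torque"])
p=get_image("scene")
cv2.imwrite("pics/c.png",cv2.resize(p["image"][195:235,300:360],None,fx=13,fy=13,interpolation=cv2.INTER_CUBIC)[:,:,::-1])
for nm,z in(("fork",.075),("neck",.069),("eye",.07),("post",.012)):
    for m in mark_of(nm,p)[:1]: print(nm,round(m["conf"],2),m["at"],atz(p,m["at"],z))
# where things should be in the picture: project candidate post heads
def proj(P):
    T=np.linalg.inv(np.array(p["T"])); r=cv2.Rodrigues(T[:3,:3])[0]; return cv2.projectPoints(np.array(P,float).reshape(-1,3),r,T[:3,3],K(p),np.array(p["dist"],float))[0][:,0]
d=np.array([.0717,-.9974,0]);root=np.array([.528,.1507,0])
for L in(158,160,162): print(L,(proj([root+d*L/1000+[0,0,z] for z in(.012,.045,.07)])-[300,195])*13)
E
```

```text
9.7333 [ 0.5433 -0.0689  0.0642] [-2.1473 15.1084 -4.34  ] [2.2024 0.2902 0.0742]
fork 0.74 [228.0, 178.5] [ 0.5659 -0.3019  0.075 ]
neck 0.65 [332.2, 208.1] [0.5396 0.0235 0.069 ]
eye 0.43 [320.0, 202.1] [ 0.5337 -0.0168  0.07  ]
post 0.38 [319.7, 216.4] [ 0.5341 -0.0161  0.012 ]
158 [[283.9154 306.5426]
 [287.72   203.2526]
 [290.6679 122.8035]]
160 [[275.4963 304.1419]
 [279.166  200.8511]
 [282.009  120.4024]]
162 [[267.083  301.7429]
 [270.6179 198.4514]
 [273.3563 118.0031]]
```

View pics/c.png

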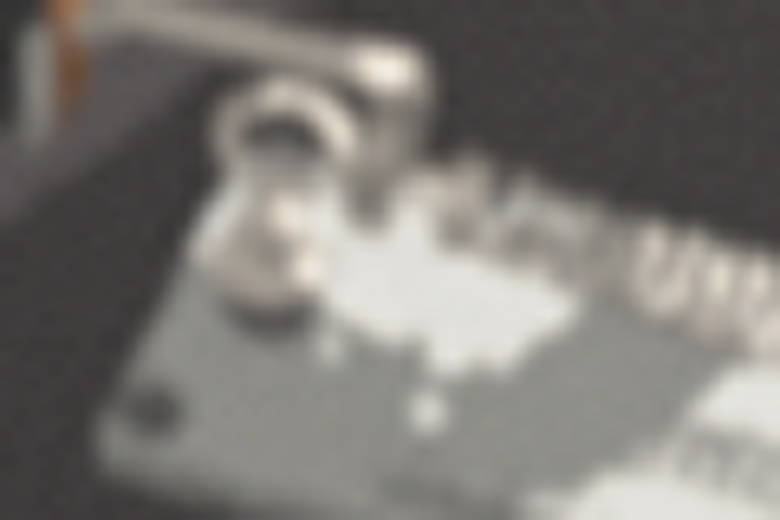

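Call:
carry_out(
  targets=[
    [0,0,0,-0.0015,0,0,0],
    [0,0,0,-0.0033,0,0.001,0],
    [0,0,0,-0.0033,0,0.004,0],
    [0,0,0,-0.0033,0,0.008,0],
    [0,0,0,-0.0033,0,0.012,0],
    [0,0,0,-0.0033,0,0.015,0],
    [0,0,0,-0.0033,0,0.017,0],
    [0,0,0,-0.0033,0,0.017,0],
  ],
)

```text
t: 10.65
eef_pos: [0.5434, -0.0716, 0.0469]
tool_rot: [[-0.072, 0.997, -0.002], [0.997, 0.072, 0.003], [0.003, -0.001, -1.0]]
contact_force: [-1.7, 15.5, -0.9]
gripper_width: 0.269
gripper_force: 59.2
```

```bash
python3 - <<'E'
from look import *
s=observe();print(s["t"],s["eef_pos"],s["contact_force"],s["ft_torque"])
p=get_image("scene")
cv2.imwrite("pics/d.png",cv2.resize(p["image"][195:235,300:360],None,fx=13,fy=13,interpolation=cv2.INTER_CUBIC)[:,:,::-1])
E
```

```text
10.65 [ 0.5434 -0.0716  0.0469] [-1.7369 15.5317 -0.9479] [2.6382 0.4012 0.2123]
```

View pics/d.png

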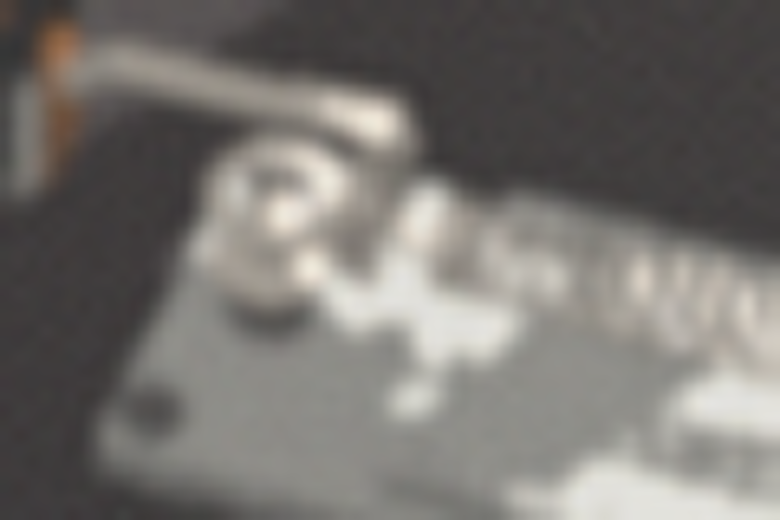

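Call:
carry_out(
  targets=[
    [0,0,0,-0.0016,0,0,0],
    [0,0,0,-0.0016,0,0.001,0],
    [0,0,0,-0.0016,0,0.002,0],
    [0,0,0,-0.0016,0,0.003,0],
    [0,0,0,-0.0016,0,0.004,0],
    [0,0,0,-0.0016,0,0.004,0],
  ],
)

```text
t: 11.2
eef_pos: [0.5437, -0.0731, 0.0433]
tool_rot: [[-0.072, 0.997, -0.001], [0.997, 0.072, 0.003], [0.003, -0.001, -1.0]]
contact_force: [-2.2, 16.1, 1.2]
gripper_width: 0.272
gripper_force: 59.3
```

Call:
carry_out(
  targets=[
    [0,0,0,0,0,0.001,0],
    [0,0,0,0,0,0.002,0],
    [0,0,0,0,0,0.003,0],
    [0,0,0,0,0,0.003,0],
  ],
)

```text
t: 11.53
eef_pos: [0.5437, -0.0731, 0.0404]
tool_rot: [[-0.072, 0.997, -0.001], [0.997, 0.072, 0.002], [0.003, -0.001, -1.0]]
contact_force: [-2.4, 15.8, 1.0]
gripper_width: 0.27
gripper_force: 59.4
```

Call:
carry_out(
  targets=[
    [0,0,0,0,0,0.001,0],
    [0,0,0,0,0,0.002,0],
    [0,0,0,0,0,0.003,0],
    [0,0,0,0,0,0.003,0],
  ],
)

```text
t: 11.87
eef_pos: [0.5438, -0.0732, 0.0374]
tool_rot: [[-0.072, 0.997, -0.001], [0.997, 0.072, 0.003], [0.003, -0.001, -1.0]]
contact_force: [-1.7, 15.0, 1.5]
gripper_width: 0.267
gripper_force: 59.4
```

Call:
carry_out(
  targets=[
    [0,0,0,0,0,0.001,0],
    [0,0,0,0,0,0.002,0],
    [0,0,0,0,0,0.002,0],
  ],
)

```text
t: 12.12
eef_pos: [0.5438, -0.0732, 0.0355]
tool_rot: [[-0.072, 0.997, -0.001], [0.997, 0.072, 0.002], [0.002, -0.001, -1.0]]
contact_force: [-1.7, 15.4, 2.7]
gripper_width: 0.269
gripper_force: 59.5
```

Call:
carry_out(
  targets=[
    [0,0,0,0,0,0.001,0],
    [0,0,0,0,0,0.002,0],
    [0,0,0,0,0,0.002,0],
  ],
)

```text
t: 12.37
eef_pos: [0.5439, -0.0732, 0.0335]
tool_rot: [[-0.072, 0.997, -0.001], [0.997, 0.072, 0.002], [0.002, -0.0, -1.0]]
contact_force: [-1.9, 15.5, 2.2]
gripper_width: 0.269
gripper_force: 59.6
```

```bash
python3 - <<'E'
from look import *
s=observe();print(s["t"],s["eef_pos"],s["contact_force"],s["ft_torque"])
p=get_image("scene")
cv2.imwrite("pics/e.png",cv2.resize(p["image"][195:235,300:360],None,fx=13,fy=13,interpolation=cv2.INTER_CUBIC)[:,:,::-1])
E
```

```text
12.3667 [ 0.5439 -0.0732  0.0335] [-1.899  15.5477  2.2382] [2.9657 0.4204 0.1672]
```

View pics/e.png

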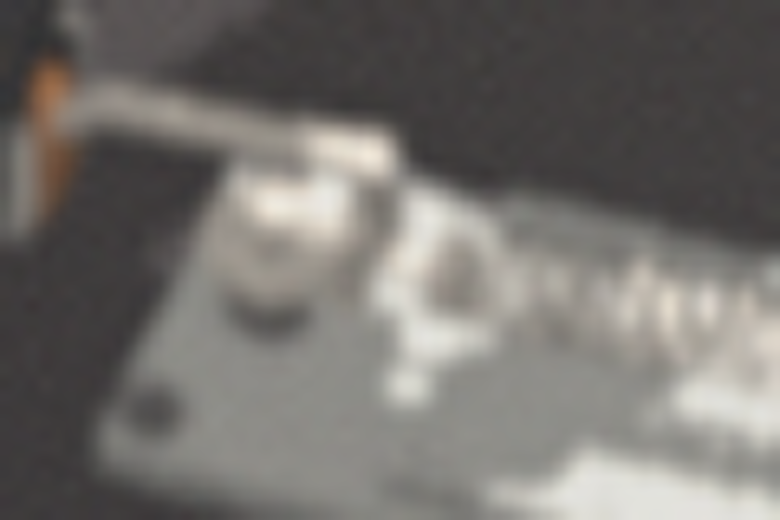

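```bash
python3 - <<'E'
from look import *
p=get_image("scene"); s=observe(); zu=s["eef_pos"][2]-.0045
c=cloud(p,np.pad(np.ones((50,95),bool),((185,185),(265,200))))
T=np.array([-.072,.997]); 
q=c[:,:2]-s["eef_pos"][:2]; a=q@T; l=q@np.array([.997,.072])
for lo in range(-80,100,8):
    k=(a*1000>lo)&(a*1000<lo+8)&(abs(l)<.016)
    if k.sum()>3: print(lo+4,k.sum(),"ztop",np.percentile(c[k,2],[50,85,95]).round(4)-round(zu,4))
print(zu)
for _ in range(2):
  for nm in("post","eye","spring_end","neck","spring_tilt"):
    for m in masks_of(nm,p)[:1] if _==0 else []:
        d=cloud(p,m["pixels"]); print(nm,round(m["conf"],2),m["extent"],np.percentile(d,[5,50,95],axis=0))
E
```

```text
-76 19 ztop [-0.0325 -0.0291 -0.0274]
-68 42 ztop [-0.0113  0.0234  0.0254]
-60 50 ztop [0.0065 0.0254 0.0268]
-52 50 ztop [0.0073 0.0251 0.0267]
-44 44 ztop [0.0043 0.0249 0.0271]
-36 39 ztop [0.003  0.0232 0.026 ]
-28 33 ztop [-0.031   0.012   0.0175]
-20 26 ztop [-0.0296  0.0089  0.0138]
-12 26 ztop [-0.0314  0.0107  0.0208]
-4 19 ztop [-0.0323 -0.0299 -0.0295]
4 34 ztop [-0.0302  0.0293  0.0376]
12 85 ztop [0.0237 0.0685 0.0878]
20 39 ztop [0.0298 0.0905 0.1048]
28 26 ztop [-0.0309  0.033   0.0363]
36 17 ztop [-0.0212  0.0353  0.0383]
44 21 ztop [-0.0199  0.0336  0.0371]
52 35 ztop [0.005  0.0373 0.0384]
60 47 ztop [0.0065 0.0308 0.0372]
68 46 ztop [0.     0.013  0.0373]
76 43 ztop [0.0008 0.0323 0.0389]
84 59 ztop [0.0158 0.0354 0.0392]
92 36 ztop [-0.0177  0.0143  0.0283]
100 35 ztop [-0.0187  0.014   0.0164]
0.02915477531259093
post 0.58 [319.9, 212.6, 5.4, 9.4] [[ 0.5359 -0.018   0.0105]
 [ 0.5462 -0.0086  0.0283]
 [ 0.5553 -0.0014  0.042 ]]
eye 0.51 [325.5, 211.0, 12.6, 9.4] [[ 0.5076 -0.0007  0.008 ]
 [ 0.5388  0.029   0.0406]
 [ 0.5478  0.0349  0.0477]]
neck 0.38 [316.9, 209.1, 20.5, 9.3] [[ 0.5301 -0.0202  0.0271]
 [ 0.5421  0.0223  0.0385]
 [ 0.5527  0.0348  0.0472]]
```

Call:
carry_out(
  targets=[
    [0,0,0,0,0,0.001,0],
    [0,0,0,0,0,0.002,0],
    [0,0,0,0,0,0.002,0],
    [0,0,0,0,0,0.002,0],
  ],
)

```text
t: 13.05
eef_pos: [0.5439, -0.0732, 0.0316]
tool_rot: [[-0.072, 0.997, -0.001], [0.997, 0.072, 0.002], [0.002, -0.0, -1.0]]
contact_force: [-2.1, 14.9, 2.3]
gripper_width: 0.269
gripper_force: 59.6
```

Call:
carry_out(
  targets=[
    [0,0,0,0,0,0.001,0],
    [0,0,0,0,0,0.002,0],
    [0,0,0,0,0,0.002,0],
    [0,0,0,0,0,0.002,0],
  ],
)

```text
t: 13.38
eef_pos: [0.544, -0.0732, 0.0297]
tool_rot: [[-0.072, 0.997, -0.0], [0.997, 0.072, 0.002], [0.002, -0.0, -1.0]]
contact_force: [-2.9, 14.8, 1.8]
gripper_width: 0.268
gripper_force: 59.7
```

```bash
cat > pitch.py <<'E'
from look import *
def pitch():
    s=observe(); zu=s["eef_pos"][2]-.0045; C=[];O=[]
    for _ in range(3):
        p=get_image("scene"); mk=np.pad(np.ones((50,95),bool),((185,185),(265,200)))
        c=cloud(p,mk); im=p["image"][mk&(p["depth"]>0)].astype(int)
        C.append(c);O.append(im[:,0]>im[:,2]+40)
    c=np.vstack(C);o=np.hstack(O)
    q=c[:,:2]-s["eef_pos"][:2]; a=q@np.array([-.072,.997])*1000; l=q@np.array([.997,.072])*1000; z=(c[:,2]-zu)*1000
    print("tcp",s["eef_pos"],"F",s["contact_force"],"t",s["t"])
    for lo,hi in((-70,-60),(-60,-50),(-50,-40)):
        k=o&(a>lo)&(a<hi)&(abs(l)<16); print("handle",lo,k.sum(),np.percentile(z[k],[75,90,97]).round(1),"a-min",a[o].min().round(1))
    for lo,hi in((30,45),(45,60),(60,74),(74,82),(82,91)):
        k=(a>lo)&(a<hi)&(abs(l)<7)&(z>22)&(z<60); print("shank",lo,k.sum(),np.percentile(z[k],[25,50,75,90,97]).round(1))
    # lateral/post band: heights near post
    return c
E
python3 -c "
from pitch import *
pitch()"
```

```text
tcp [ 0.544  -0.0732  0.0297] F [-2.9294 14.7976  1.8413] t 13.3833
handle -70 98 [23.4 25.4 27.8] a-min -97.0
handle -60 97 [23.7 25.1 26.5] a-min -97.0
handle -50 96 [24.4 26.5 27.8] a-min -97.0
shank 30 41 [34.2 35.5 37.7 39.7 40.5]
shank 45 42 [35.2 37.3 38.9 40.3 42. ]
shank 60 41 [36.7 38.1 39.9 41.8 43.3]
shank 74 25 [36.7 39.7 42.6 43.5 44.8]
shank 82 54 [27.  31.8 38.  42.  43.3]
```

Call:
carry_out(
  targets=[
    [0,0,0,0.001,0,0,0],
    [0,0,0,0.002,0,0,0],
    [0,0,0,0.003,0,0,0],
    [0,0,0,0.003,0,0,0],
    [0,0,0,0.003,0,0,0],
  ],
)

```text
t: 13.95
eef_pos: [0.5438, -0.0703, 0.0297]
tool_rot: [[-0.072, 0.997, -0.0], [0.997, 0.072, 0.002], [0.002, -0.0, -1.0]]
contact_force: [-2.4, 14.1, 2.5]
gripper_width: 0.271
gripper_force: 59.7
```

Call:
carry_out(
  targets=[
    [0,0,0,0.001,0,0,0],
    [0,0,0,0.002,0,0,0],
    [0,0,0,0.002,0,0,0],
    [0,0,0,0.002,0,0,0],
  ],
)

```text
t: 14.28
eef_pos: [0.5437, -0.0684, 0.0297]
tool_rot: [[-0.072, 0.997, -0.0], [0.997, 0.072, 0.002], [0.002, -0.0, -1.0]]
contact_force: [-2.0, 13.7, 2.8]
gripper_width: 0.27
gripper_force: 59.7
```

Call:
carry_out(
  targets=[
    [0,0,0,0.001,0,0,0],
    [0,0,0,0.002,0,0,0],
    [0,0,0,0.003,0,0,0],
    [0,0,0,0.003,0,0,0],
    [0,0,0,0.003,0,0,0],
  ],
)

```text
t: 14.7
eef_pos: [0.5437, -0.0668, 0.0297]
tool_rot: [[-0.072, 0.997, 0.0], [0.997, 0.072, -0.0], [-0.0, 0.0, -1.0]]
contact_force: [1.1, 0.7, -1.2]
gripper_width: 0.271
gripper_force: 59.1
```

```bash
python3 - <<'E'
from pitch import *
c=pitch()
p=get_image("scene")
for nm in("eye","spring_end","post"):
    for m in mark_of(nm,p)[:1]: print(nm,round(m["conf"],2),m["at"],atz(p,m["at"],.04))
E
```

```text
tcp [ 0.5437 -0.0668  0.0297] F [ 1.0664  0.681  -1.2147] t 14.7
handle -70 89 [24.5 26.3 27.5] a-min -97.0
handle -60 98 [25.  26.5 27. ] a-min -97.0
handle -50 103 [25.2 26.6 27.8] a-min -97.0
shank 30 44 [34.4 35.8 37.4 39.  39.7]
shank 45 40 [35.1 37.2 38.8 41.2 42.2]
shank 60 40 [36.8 38.4 40.5 41.9 42.7]
shank 74 24 [37.2 39.2 40.1 41.  42.5]
shank 82 55 [26.4 31.5 37.  40.3 43.2]
eye 0.42 [322.9, 210.1] [ 0.5319 -0.0077  0.04  ]
spring_end 0.42 [334.2, 217.6] [0.5451 0.0333 0.04  ]
post 0.45 [323.7, 219.1] [0.5633 0.0089 0.04  ]
```

```bash
python3 - <<'E'
from look import *
p=get_image("scene")
cv2.imwrite("pics/f.png",cv2.resize(p["image"][190:240,300:390],None,fx=8.8,fy=8.8,interpolation=cv2.INTER_CUBIC)[:,:,::-1])
E
```

```text
(no output)
```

View pics/f.png

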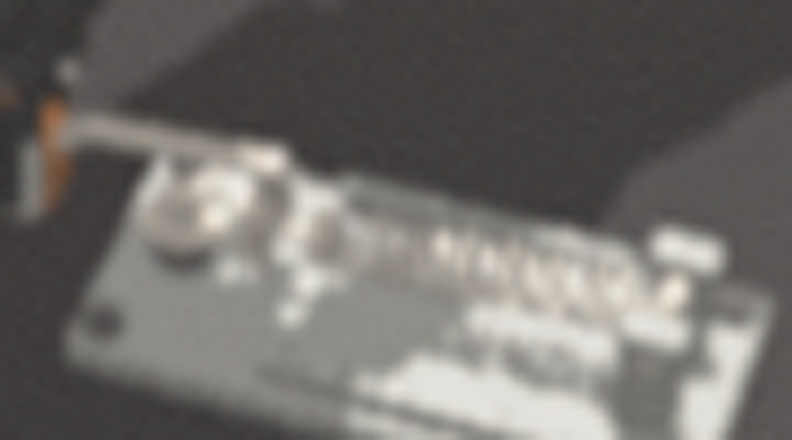

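Call:
carry_out(
  targets=[
    [0,0,0,0.001,0,0,0],
    [0,0,0,0.002,0,0,0],
    [0,0,0,0.003,0,-0.0005,0],
    [0,0,0,0.004,0,-0.001,0],
    [0,0,0,0.0045,0,-0.001,0],
    [0,0,0,0.0045,0,-0.001,0],
  ],
)

```text
t: 15.6
eef_pos: [0.5433, -0.0618, 0.0306]
tool_rot: [[-0.072, 0.997, 0.0], [0.997, 0.072, -0.0], [-0.0, 0.0, -1.0]]
contact_force: [0.4, -0.4, -1.6]
gripper_width: 0.275
gripper_force: 59.1
```

Call:
carry_out(
  targets=[
    [0,0,0,0,0,-0.003,0],
    [0,0,0,0,0,-0.006,0],
    [0,0,0,0,0,-0.009,0],
    [0,0,0,0,0,-0.012,0],
    [0,0,0,0,0,-0.015,0],
    [0,0,0,0,0,-0.018,0],
    [0,0,0,0,0,-0.021,0],
    [0,0,0,0,0,-0.024,0],
  ],
)

```text
t: 16.27
eef_pos: [0.5433, -0.0619, 0.0549]
tool_rot: [[-0.072, 0.997, 0.0], [0.997, 0.072, -0.0], [-0.0, 0.0, -1.0]]
contact_force: [-0.0, -0.1, -1.9]
gripper_width: 0.265
gripper_force: 59.1
```

```bash
python3 - <<'E'
from h import *
u=(-.072,.997)
seq([((.5433,-.0619,.13),u),((.400,.03,.10),u),((.400,.03,.012),u)])
E
```

```text
row [ 0.0001  0.0001 -0.0003] [ 0.     -0.     -0.0751] tcp [ 0.5433 -0.0619  0.0549] F [-0.  -0.1 -1.9] w 22.6 t 16.2667
row [0. 0. 0.] [ 0.102  -0.1363  0.03  ] tcp [ 0.5433 -0.0619  0.13  ] F [-0.  -0.1 -1.9] w 22.6 t 16.2667
row [0. 0. 0.] [0.    0.    0.088] tcp [0.4  0.03 0.1 ] F [-0.  -0.1 -1.9] w 22.6 t 16.2667
```

Call:
carry_out(
  targets=[
    [0,0,0,0,0,-0.015,0],
    [0,0,0,0,0,-0.035,0],
    [0,0,0,0,0,-0.055,0],
    [0,0,0,0,0,-0.07,0],
    [0,0,0,0,0,-0.075,0],
  ],
)

```text
t: 16.68
eef_pos: [0.5441, -0.0621, 0.132]
tool_rot: [[-0.072, 0.997, 0.003], [0.997, 0.072, -0.001], [-0.001, 0.003, -1.0]]
contact_force: [0.3, -0.9, -0.7]
gripper_width: 0.266
gripper_force: 59.1
```

Call:
carry_out(
  targets=[
    [0,0,0,0.01,-0.014,0,0],
    [0,0,0,0.03,-0.04,0,0],
    [0,0,0,0.05,-0.067,0.005,0],
    [0,0,0,0.07,-0.094,0.015,0],
    [0,0,0,0.09,-0.12,0.025,0],
    [0,-0.02,0,0.102,-0.136,0.03,0],
    [0,-0.045,0,0.102,-0.136,0.03,0],
    [0,-0.045,0,0.102,-0.136,0.03,0],
  ],
)

```text
t: 17.35
eef_pos: [0.3994, 0.0308, 0.0991]
tool_rot: [[-0.073, 0.997, 0.003], [0.996, 0.073, -0.046], [-0.046, -0.0, -0.999]]
contact_force: [0.6, -0.5, -2.0]
gripper_width: 0.27
gripper_force: 59.3
```

```bash
python3 - <<'E'
from look import *
s=observe();print(s["eef_pos"],s["contact_force"],s["tool_rot"][:,0],s["t"])
zu=s["eef_pos"][2]-.0045
p=get_image("scene")
for m in masks_of("puller",p)[:3]:
    c=cloud(p,m["pixels"])
    if c[:,2].max()<.07: continue
    a=(c[:,:2]-s["eef_pos"][:2])@np.array([-.072,.997])*1000; z=(c[:,2]-zu)*1000
    for lo in range(-80,100,10):
        k=(a>lo)&(a<lo+10)&(z>-10)
        if k.sum()>2: print(lo+5,k.sum(),np.percentile(z[k],[3,90,97]).round(1))
# top view of spring
q=get_image("top")
for nm in("eye","post","neck"):
    for g,n in((p,"s"),(q,"t")):
        for m in mark_of(nm,g)[:1]: print(n,nm,round(m["conf"],2),m["at"],atz(g,m["at"],.033))
mk=np.zeros((420,560),bool); mk[215:240,190:255]=1
c=cloud(q,mk); c=c[c[:,2]>.024]
d=np.array([.0717,-.9974]);n=np.array([.9974,.0717]);r=np.array([.528,.1507])
x=(c[:,:2]-r)@d*1000;l=(c[:,:2]-r)@n*1000
for lo in range(-10,185,8):
    k=(x>lo)&(x<lo+8)&(abs(l)<20)
    if k.sum(): print(lo+4,k.sum(),"lat",l[k].mean().round(1),"z",np.percentile(c[k,2]*1000,[50,90]).round(1))
E
```

```text
[0.3994 0.0308 0.0991] [ 0.5647 -0.463  -1.9552] [-0.0732  0.9962 -0.0462] 17.35
s eye 0.5 [380.4, 176.3] [0.3157 0.0897 0.033 ]
t eye 0.54 [246.0, 225.0] [ 0.5436 -0.0093  0.033 ]
s post 0.52 [319.2, 219.8] [ 0.5653 -0.004   0.033 ]
t post 0.73 [224.7, 234.2] [0.5165 0.0544 0.033 ]
s neck 0.46 [332.0, 216.2] [0.5365 0.0231 0.033 ]
t neck 0.5 [232.7, 228.0] [0.5349 0.0305 0.033 ]
-6 6 lat -1.1 z [59.3 60.3]
2 37 lat 0.2 z [55.7 62.7]
10 26 lat 2.6 z [51.6 59.9]
18 16 lat -0.6 z [50.4 59.2]
26 17 lat 0.5 z [51.3 58.3]
34 18 lat -1.2 z [52.6 56.7]
42 16 lat -1.5 z [44. 54.]
50 19 lat 1.5 z [49.8 58.3]
58 18 lat -1.0 z [49.6 55. ]
66 17 lat -0.3 z [46.7 54.5]
74 13 lat 0.1 z [46.6 53.8]
82 13 lat 2.3 z [48.5 54.2]
90 14 lat 0.3 z [46.2 49.6]
98 13 lat 1.1 z [48.2 51.7]
106 14 lat -0.0 z [42.9 52.4]
114 16 lat 0.9 z [49.1 52.2]
122 6 lat -0.9 z [42.9 46.4]
130 4 lat 1.5 z [44.1 44.8]
138 14 lat -0.3 z [48.3 52.8]
146 15 lat 1.8 z [40.4 45.3]
154 23 lat -0.9 z [36.4 42. ]
162 24 lat 0.4 z [40.5 45.5]
170 23 lat 0.2 z [35.6 45.9]
178 4 lat -1.5 z [30.7 36.4]
```

Call:
carry_out(
  targets=[
    [0,0,0,0,0,0.015,0],
    [0,0,0,0,0,0.035,0],
    [0,0,0,0,0,0.055,0],
    [0,0,0,0,0,0.072,0],
    [0,0,0,0,0,0.082,0],
    [0,0,0,0,0,0.088,0],
    [0,0,0,0,0,0.09,0],
    [0,0,0,0,0,0.09,0],
  ],
)

```text
t: 18.47
eef_pos: [0.4008, 0.026, 0.0097]
tool_rot: [[-0.072, 0.997, 0.003], [0.996, 0.072, -0.045], [-0.045, -0.0, -0.999]]
contact_force: [-0.1, -0.4, -1.6]
gripper_width: 0.271
gripper_force: 59.4
```

Call:
carry_out(
  targets=[
    [0,0,0,0,0,0.001,0],
    [0,0,0,0,0,0.002,0],
    [0,0,0,0,0,0.003,0],
    [0,0,0,0,0,0.003,0],
  ],
)

```text
t: 18.8
eef_pos: [0.4008, 0.0259, 0.0068]
tool_rot: [[-0.072, 0.997, 0.004], [0.996, 0.072, -0.045], [-0.045, 0.0, -0.999]]
contact_force: [-0.3, -0.2, -1.2]
gripper_width: 0.269
gripper_force: 59.4
```

Call:
carry_out(
  targets=[
    [0,0,0,0,0,0.0007,0],
    [0,0,0,0,0,0.0013,0],
    [0,0,0,0,0,0.0018,0],
    [0,0,0,0,0,0.0018,0],
  ],
)

```text
t: 19.13
eef_pos: [0.4006, 0.0258, 0.0047]
tool_rot: [[-0.072, 0.997, 0.003], [0.996, 0.072, -0.045], [-0.045, -0.0, -0.999]]
contact_force: [-0.4, -0.3, -1.7]
gripper_width: 0.274
gripper_force: 59.4
```

Call:
carry_out(
  targets=[
    [0,0,0,0,0,0.0005,0],
    [0,0,0,0,0,0.001,0],
    [0,0,0,0,0,0.0012,0],
    [0,0,0,0,0,0.0012,0],
  ],
)

```text
t: 19.47
eef_pos: [0.4007, 0.0258, 0.0045]
tool_rot: [[-0.072, 0.997, 0.003], [0.996, 0.072, -0.045], [-0.045, -0.0, -0.999]]
contact_force: [-11.3, 2.2, 23.8]
gripper_width: 0.271
gripper_force: 63.0
```

Call:
carry_out(
  targets=[
    [0,0,0,0,0,-0.0008,0],
    [0,0,0,0,0,-0.0008,0.03],
    [0,0,0,0,0,-0.0008,0.04],
    [0,0,0,0,0,-0.0008,0.055],
    [0,0,0,0,0,-0.0008,0.065],
    [0,0,0,0,0,-0.0008,0.065],
    [0,0,0,0,0,-0.0008,0.065],
    [0,0,0,0,0,-0.0008,0.065],
  ],
)

```text
t: 20.13
eef_pos: [0.4006, 0.0258, 0.0044]
tool_rot: [[-0.072, 0.997, 0.003], [0.996, 0.072, -0.045], [-0.045, -0.0, -0.999]]
contact_force: [0.1, 0.8, 0.1]
gripper_width: 0.764
gripper_force: 0.0
```

Call:
carry_out(
  targets=[
    [0,0,0,0,0,-0.005,0.065],
    [0,0,0,0,0,-0.015,0.065],
    [0,0,0,0,0,-0.03,0.065],
    [0,0,0,0,0,-0.05,0.065],
    [0,0,0,0,0,-0.08,0.065],
    [0,0,0,0,0,-0.11,0.065],
    [0,0,0,0,0,-0.14,0.065],
    [0,0,0,0,0,-0.15,0.065],
  ],
)

```text
t: 20.8
eef_pos: [0.4013, 0.0326, 0.1587]
tool_rot: [[-0.072, 0.997, 0.008], [0.996, 0.072, -0.045], [-0.046, 0.005, -0.999]]
contact_force: [-0.2, 0.5, 0.5]
gripper_width: 0.759
gripper_force: 0.0
```

```bash
python3 - <<'E'
from look import *
s=observe();print(s["eef_pos"],s["contact_force"],s["gripper_width"],s["t"])
p=get_image("scene");q=get_image("top")
for m in masks_of("puller",p)[:4]:
    c=cloud(p,m["pixels"]); 
    if np.median(c[:,1])<-.3: continue
    a=(c[:,:2]-[.4007,.0258])@np.array([-.072,.997])*1000; z=c[:,2]*1000
    print(np.median(c,0))
    for lo in range(-80,100,10):
        k=(a>lo)&(a<lo+10)
        if k.sum()>2: print(lo+5,k.sum(),np.percentile(z[k],[3,90,97]).round(1))
for nm in("eye","neck","spring_tilt"):
    for m in masks_of(nm,p)[:1]:
        c=cloud(p,m["pixels"]); print(nm,m["conf"],np.percentile(c,[5,50,95],axis=0))
for nm in("dish","tape","cover","spray_can"):
    for m in mark_of(nm,p)[:1]: print(nm,m["at"])
E
```

```text
[0.4013 0.0326 0.1587] [-0.155   0.4807  0.5044] 0.7592793893767786 20.8
[0.409  0.011  0.0237]
-75 3 [-0.2 24.4 24.6]
-65 33 [-2.9 28.9 29.7]
-55 37 [-0.3 28.9 29.3]
-45 38 [ 3.9 28.5 30.5]
-35 35 [ 1.8 27.9 29.3]
-25 37 [ 1.6 28.8 29.1]
-15 39 [ 0.2 28.2 29.8]
-5 36 [ 0.8 27.6 29.6]
5 36 [-4.3 28.7 29.3]
15 27 [ 0.8 29.2 30.9]
25 10 [28.1 34.  34.6]
35 9 [28.2 37.3 37.8]
45 8 [31.1 38.3 38.9]
55 9 [30.6 40.1 40.6]
65 8 [29.9 39.4 39.6]
75 8 [32.9 36.3 36.3]
85 31 [ 6.3 36.8 38.3]
[0.3926 0.4051 0.0072]
eye 0.44 [[0.5308 0.0024 0.0294]
 [0.5413 0.0221 0.0385]
 [0.5508 0.0411 0.0471]]
neck 0.47 [[0.527  0.0028 0.0189]
 [0.5413 0.017  0.0386]
 [0.5506 0.0407 0.0472]]
spring_tilt 0.7 [[0.4977 0.0022 0.0075]
 [0.5362 0.0709 0.0394]
 [0.5468 0.1294 0.0513]]
dish [472.5, 237.3]
tape [244.0, 264.8]
cover [198.0, 225.7]
spray_can [432.9, 299.6]
```

Puller lies flat beside the plate, the spring is hooked, and the robot is clear.

```bash
python3 -c "
from workcell import job_done
print(job_done())"
```

```text
the job is handed in; nothing more can be done
None
```

The spring's eye appears to be caught under the post's head (the load came off the fork at the expected point and the spring stayed drawn out to the post), the puller is lying flat on the bench beside the plate, and the job is handed in at about 21 s.

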